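Silence the three kitchen timers

ROBOT

A 7-joint arm with a two-finger parallel gripper is mounted at the origin on a cart in front of the work surface, level with it; the furniture and walls round the work are solid. World frame = base frame: x ahead of the robot, y to its left, z up, the work surface at z = 0. Lengths are in m, angles in rad, forces in N, time in s.
With the tool pointing down it reaches from about 0.35 to 0.9 m from the base axis. Payload 8.1 kg.
Tool frame: the origin (TCP) lies on the centre line of the jaws, within the pads' length; the fingertips stand 19 mm ahead of it and the grasp point (between the pads) is the TCP (arm.tip_reach is the distance from the TCP to the fingertips, in m); z points along the fingers, y is the line along which they close (so a half turn about z gives the same grasp; the last joint's range is limited). The gripper opens to 92 mm and grips with 3 to 60 N. Pads are 19 mm wide; open, the fingers measure 130 mm over their backs; the gripper's body (75 mm by 190 mm) begins 47 mm behind the grasp point.
Start: joints at [1.204, 0.434, 0.025, 1.573, -0.012, 1.134, -0.075], TCP at [0.163, -0.603, 0.246] pointing down, gripper open.
Joint ranges: [-2.62, 2.62], [-0.44, 2.09], [-1.27, 1.32], [0.08, 2.57], [-1.32, 4.46], [0.12, 2], [-2.74, 2.74]. Speed limits (rad/s): [2.22, 2.22, 3.01, 3.01, 3.14, 3.14, 3.14].

INTERFACE

Orientations are given as a rotation vector (axis times angle).
In Python, from cell import arm gives the robot as it stands.
- The arm moves only by the tool arm_command, never from a script. Its argument "targets" is a list that holds one entry, the list of rows, each a list of 6 numbers: the shift along the tool's x, y, z in m, then the turn, a rotation vector about the tool's x, y, z in rad. A call has 1 to 10 rows; each row shifts and turns the commanded pose from where the row before left it, along the tool's axes as they then stand; what a row does not reach is not made up. A row lasts 1/8 s, in which the tool goes at most 62.5 mm and 10.7 degrees, less where a joint would pass 70% of its speed; a pose out of reach is approached as far as the arm can. A call with a gripper value outside its range is refused whole. "jaw" is the finger opening in m, from 0 to 0.0918, set as the call begins (left out, the last holds). The fingers move at their own pace and stop on an object; "newtons" is the grip in N (left out, the last holds). Time passes only in rows, so rows that do not move let the fingers close. It gives the time, the measured TCP pose, the force, the opening and the grip force at its end, in the units of the state.
- arm.observe(): the state, without advancing time (a new reading comes with each control period).
- arm.get_image(name): name is "side" or "top"; returns a dict with "pixels" (420x560x3 uint8, red, green, blue), "z_map" (420x560 float32, m along the optical axis (not along the pixel's ray), 0 where there is no reading), "fx", "fy", "cx", "cy" (pixels), "dist" ([k1, k2, p1, p2, k3] as OpenCV has them; the pictures are not rectified), "xyz" and "rotation" of the camera in the world. Camera axes: x right, y down, z forward; pixel columns grow to the right and rows downward; lengths in m; the calibration is good to about 2 mm. A picture is of the moment at which its call begins.
- arm.sign_off(): hands the job in; it is judged then, once.
The state is a dict: "clock": time; "joints": joint angles; "dq": joint speeds; "joint_efforts": joint torques, N m; "position": TCP position; "ee_rot": TCP orientation; "force": force on the tool from outside, world axes, zero at the start; "ft_torque": the same for the moment, N m; "width": opening from 0.0 (shut) to 1.0 (fully open); "gripper_force": force on a finger pad.
Only numpy, scipy, OpenCV 4.12 (cv2) and the standard library are available. Lean on these libraries where they do the work, as an engineer would, in place of code of your own. Each camera call takes 0.05 s, during which the arm holds its last target. There are 200 camera calls.

TASK

Three kitchen timers have gone off and their caps have popped up. Silence them by pressing the caps down gently with the fingertips until they stay down: the red one first, then the yellow, then the blue. Do not pick up, push aside or tip any timer, and leave the spice jar, the bowl and the salt carton as they are.

Things in the scene. Friction and masses are not known exactly. Their poses are not given: they have to be found in the camera images.
- timer_red: loose round kitchen timer with a white plastic housing and a red cap: housing 70 mm across and 42 mm high, 0.25 kg, standing on a black rubber foot; origin at the centre of its underside, z up; a small dark display on its side at -x
- red_cap (a joint): travel in m of the red cap of that timer: about 0 popped up, 0.012 fully down. It slides straight down into the housing, moves at about 3 N, and stays at whatever depth it is left; from 0.007 on the timer is silenced
- red_cap_top (a point): centre of the flat top of the red cap, a disc 46 mm across, of soft rubber that yields 1 mm for each 2 N (so about 1.5 mm while the cap is being pushed down, and more at the stop) and springs back; about 64 mm above the worktop when popped up, 52 mm when fully down (it moves with the cap)
- timer_yellow: loose round kitchen timer with a white plastic housing and a yellow cap: housing 70 mm across and 42 mm high, 0.25 kg, standing on a black rubber foot; origin at the centre of its underside, z up; a small dark display on its side at -x
- yellow_cap (a joint): travel in m of the yellow cap of that timer: about 0 popped up, 0.012 fully down. It slides straight down into the housing, moves at about 3 N, and stays at whatever depth it is left; from 0.007 on the timer is silenced
- yellow_cap_top (a point): centre of the flat top of the yellow cap, a disc 46 mm across, of soft rubber that yields 1 mm for each 2 N (so about 1.5 mm while the cap is being pushed down, and more at the stop) and springs back; about 64 mm above the worktop when popped up, 52 mm when fully down (it moves with the cap)
- timer_blue: loose round kitchen timer with a white plastic housing and a blue cap: housing 70 mm across and 42 mm high, 0.25 kg, standing on a black rubber foot; origin at the centre of its underside, z up; a small dark display on its side at -x
- blue_cap (a joint): travel in m of the blue cap of that timer: about 0 popped up, 0.012 fully down. It slides straight down into the housing, moves at about 3 N, and stays at whatever depth it is left; from 0.007 on the timer is silenced
- blue_cap_top (a point): centre of the flat top of the blue cap, a disc 46 mm across, of soft rubber that yields 1 mm for each 2 N (so about 1.5 mm while the cap is being pushed down, and more at the stop) and springs back; about 64 mm above the worktop when popped up, 52 mm when fully down (it moves with the cap)
- spice_jar: bystander: glass spice jar with a dark brown screw cap and a green label, 44 mm across, 105 mm high, loose; origin at the centre of its underside
- bowl: bystander: pink bowl, 146 mm across, 73 mm high, loose; origin at the centre of its underside. It stands partly under a fixed wall cabinet that hangs beyond the timers, its underside 0.44 m above the worktop and its front (with handles) at about x = 0.6, so keep the arm close in while it swings across
- salt: bystander: upright carton of salt, 39x59x92 mm, loose; origin at the centre of its underside
There are look-alikes about, which are no part of the job. What is shaped like the timer_blue but purple is not meant.

How it is judged:
On the way, in this order (a step that is already met when the one before it is completed fails the run):
1. the red cap is down (value of joint red_cap above 0.007 m), for 0.1 s.
2. the yellow cap is down (value of joint yellow_cap above 0.007 m), for 0.1 s.
3. the blue cap is down (value of joint blue_cap above 0.007 m), for 0.1 s.
At the end, for the whole second after the job is handed in: all three caps are down by at least 7 of their 12 mm and stay there; every timer stands upright within 30 mm of where it was, at rest; spice jar, bowl and salt carton stand upright within 20 mm of where they were, at rest (value of joint each of red_cap, yellow_cap, blue_cap above 0.007 m and distance of each of timer_red, timer_yellow, timer_blue from where it was at the start of the episode below 0.03 m and angle between each of timer_red, timer_yellow, timer_blue, spice_jar, bowl, salt's own z axis and vertical below 0.1 rad and linear speed of each of timer_red, timer_yellow, timer_blue, spice_jar, bowl, salt below 0.02 m/s and distance of each of spice_jar, bowl, salt from where it was at the start of the episode below 0.02 m); the robot touches nothing.
It fails at once if the yellow cap is pushed down before the red one is down (value of joint yellow_cap above 0.004 m and not (value of joint red_cap above 0.007 m)).
It fails at once if the blue cap is pushed down before the yellow one is down (value of joint blue_cap above 0.004 m and not (value of joint yellow_cap above 0.007 m)).
It fails at once if a timer is lifted, pushed more than 30 mm away or tipped (height (world z) of any of timer_red, timer_yellow, timer_blue above 0.01 m or distance of any of timer_red, timer_yellow, timer_blue from where it was at the start of the episode above 0.03 m or angle between any of timer_red, timer_yellow, timer_blue's own z axis and vertical above 0.25 rad).
It fails at once if a timer is pressed or squeezed with more than 30 N (contact force between any of the fingers, the arm and timer_red above 30 N or contact force between any of the fingers, the arm and timer_yellow above 30 N or contact force between any of the fingers, the arm and timer_blue above 30 N).
It fails at once if the spice jar, bowl or salt carton is moved more than 20 mm or tipped (distance of any of spice_jar, bowl, salt from where it was at the start of the episode above 0.02 m or angle between any of spice_jar, bowl, salt's own z axis and vertical above 0.25 rad).
It also fails if it takes over 48 s, if anything falls off the work surface, if the arm or the gripper's body presses on something with over 40 N, if the wrist force passes 120 N, or if a joint passes its speed limit or range.

## Working session

There is one attempt and no reset: what is moved stays moved. The work goes in short steps, Python scripts to look and compute and a tool call to move; the robot and the scene stay as the last step left them, time stands still between calls to the robot, and variables do not carry over. Pictures are saved under pics/ and viewed, at most 10 in all, crops included, and the job is handed in when it is done.

Besides the shell and the picture viewer there is one more tool, called after "Call:" as a command line: name --argument value ..., lists and objects as JSON in quotes. arm_command: Moves the arm, as the interface text tells. Its arguments: {"type":"object","properties":{"targets":{"type":"array","items":{"type":"array","items":{"type":"array","items":{"type":"number"}}}},"jaw":{"type":"number"},"newtons":{"type":"number"}},"required":["targets"]}

```bash
mkdir -p pics
cat > h.py <<'E'
import numpy as np, cv2, pickle
from cell import arm
def snap(n,tag):
    im=arm.get_image(n); pickle.dump(im,open(f'{tag}.pkl','wb'))
    cv2.imwrite(f'pics/{tag}.png',im['pixels'][:,:,::-1]); return im
def world(im,u,v,z=None):
    K=np.array([[im['fx'],0,im['cx']],[0,im['fy'],im['cy']],[0,0,1.]])
    p=cv2.undistortPoints(np.array([[[u,v]]],float),K,np.array(im['dist'],float))[0,0]
    R=np.array(im['rotation']); R=R if R.shape==(3,3) else cv2.Rodrigues(R)[0]
    d=R@np.array([p[0],p[1],1.]); o=np.array(im['xyz'])
    if z is None: return o+d*im['z_map'][int(round(v)),int(round(u))]
    return o+d*(z-o[2])/d[2]
E
python3 - <<'E'
from h import *
s=arm.observe();print(s)
for n in('top','side'):
    im=snap(n,n+'0');print(n,im['xyz'],im['rotation'])
E
```

```text
{'clock': 0.0, 'joints': array([ 1.20437621,  0.43519638,  0.02497542,  1.57408673, -0.0115975 ,
        1.13397443, -0.0750834 ]), 'dq': array([ 0.00183651,  0.00275997,  0.00116577,  0.0011874 , -0.00116842,
        0.00061048, -0.00047574]), 'joint_efforts': array([-5.19195055e-04, -6.67844582e+01,  9.85142179e-01, -3.14466512e+01,
       -6.04572985e-02,  4.30284650e-02,  1.69431360e-04]), 'position': array([ 0.16280549, -0.60293796,  0.2449655 ]), 'ee_rot': array([-3.11284241e+00, -4.12927587e-01,  5.32493955e-04]), 'force': array([0.6260112 , 0.36726927, 0.09030328]), 'ft_torque': array([0.04329991, 0.03455788, 0.0178404 ]), 'gripper_force': 0.0, 'width': 0.9989714748356184}
top [0.38903381 0.08238325 1.06105313] [-2.13579298  2.18523867 -0.16249822]
side [ 0.46451776 -0.77980587  0.57972021] [-2.10867412  0.06546906 -0.0582319 ]
```

View pics/top0.png

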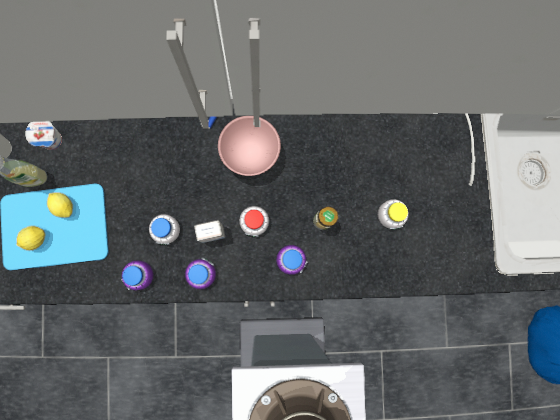

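View pics/side0.png

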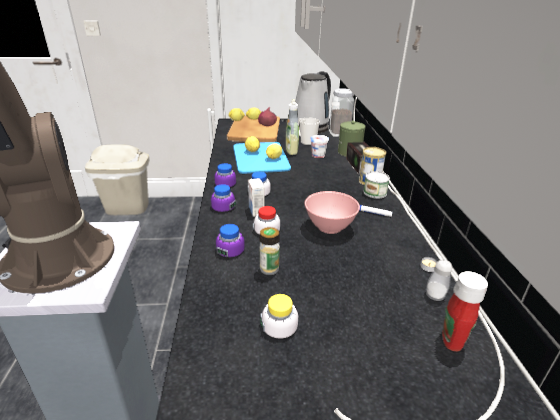

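The top view shows the red cap at (255,219), yellow at (398,212) and blue on a white housing at (164,229). The purple look-alikes are at (137,276), (200,274) and (291,260). The jar is at (327,217), the salt at (208,231) and the bowl at (249,146). The side view agrees with this.

Run:
```python
from h import *
T=pickle.load(open('top0.pkl','rb'));S=pickle.load(open('side0.pkl','rb'))
H=lambda im:cv2.cvtColor(im['pixels'],cv2.COLOR_RGB2HSV)
rng={'red':[((0,150,80),(8,255,255)),((172,150,80),(180,255,255))],'yellow':[((22,150,90),(34,255,255))],'blue':[((100,150,80),(118,255,255))]}
roi={'T':{'red':(235,200,275,240),'yellow':(375,195,415,235),'blue':(147,212,182,247)},'S':{'red':(250,200,285,225),'yellow':(262,290,300,318),'blue':(248,165,275,188)}}
for nm,im in(('T',T),('S',S)):
  h=H(im)
  for c in rng:
    m=sum(cv2.inRange(h,*map(np.array,r)) for r in rng[c]); x0,y0,x1,y1=roi[nm][c]
    k=np.zeros_like(m);k[y0:y1,x0:x1]=m[y0:y1,x0:x1]
    n,l,st,ce=cv2.connectedComponentsWithStats(k);i=1+np.argmax(st[1:,4]);u,v=ce[i]
    print(nm,c,st[i],ce[i].round(1),'ray@.064',world(im,u,v,.064).round(4),'depth',world(im,u,v).round(4))
for n,u,v in(('jar',327,214),('salt',208,228),('bowlL',219,146),('bowlR',281,146),('bowlnear',249,175),('purp1',291,258),('purp2',200,272),('purp3',137,274),('table',355,250),('handle1',255,120),('handle2',206,125),('cabfront',254,20)):
  print(n,world(T,u,v).round(3))
```

```text
T red [245 210  19  19 278] [253.7 219. ] ray@.064 [0.5028 0.0969 0.064 ] depth [0.503  0.0969 0.0624]
T yellow [388 203  20  18 276] [397.4 211.6] ray@.064 [ 0.5127 -0.2417  0.064 ] depth [ 0.5127 -0.2416  0.0643]
T blue [152 218  19  19 224] [160.4 227.3] ray@.064 [0.488  0.3136 0.064 ] depth [0.4881 0.3137 0.0636]
S red [259 206  17  13 189] [266.9 212.1] ray@.064 [0.5034 0.0817 0.064 ] depth [0.5036 0.0857 0.0616]
S yellow [269 306  23  11 104] [279.2 311.9] ray@.064 [ 0.5097 -0.2714  0.064 ] depth [ 0.5102 -0.2667  0.0592]
S blue [252 171  15  11 107] [259.3 175. ] ray@.064 [0.4902 0.3055 0.064 ] depth [0.4902 0.3041 0.0647]
jar [ 0.506 -0.068  0.104]
salt [0.481 0.2   0.092]
bowlL [0.676 0.175 0.076]
bowlR [0.694 0.025 0.001]
bowlnear [0.605 0.106 0.072]
purp1 [0.411 0.013 0.065]
purp2 [0.383 0.222 0.065]
purp3 [0.381 0.367 0.064]
table [ 0.428 -0.15   0.   ]
handle1 [0.579 0.086 0.525]
handle2 [0.58  0.152 0.506]
cabfront [0.615 0.084 0.696]
```

Call:
arm_command --targets '[[[0.0255, -0.0293, 0.004, 0, 0, 0], [0.0255, -0.0293, 0.004, 0, 0, 0], [0.0255, -0.0293, 0.004, 0, 0, 0], [0.0255, -0.0293, 0.004, 0, 0, 0], [0.0255, -0.0293, 0.004, 0, 0, 0], [0.0255, -0.0293, 0.004, 0, 0, 0], [0.0255, -0.0293, 0.004, 0, 0, 0], [0.0255, -0.0293, 0.004, 0, 0, 0], [0.0255, -0.0293, 0.004, 0, 0, 0], [0.0255, -0.0293, 0.004, 0, 0, 0]]]' --jaw 0 --newtons 10

```text
clock: 1.35
position: [0.333, -0.2528, 0.2055]
ee_rot: [-3.114, -0.413, 0.0]
force: [0.2, -0.4, -0.2]
width: 0.011
gripper_force: 0.0
```

Call:
arm_command --targets '[[[0.0284, -0.0326, 0.005, 0, 0, 0], [0.0284, -0.0326, 0.005, 0, 0, 0], [0.0284, -0.0326, 0.005, 0, 0, 0], [0.0284, -0.0326, 0.005, 0, 0, 0], [0.0284, -0.0326, 0.005, 0, 0, 0], [0.0284, -0.0326, 0.005, 0, 0, 0], [0.0284, -0.0326, 0.005, 0, 0, 0], [0.0284, -0.0326, 0.005, 0, 0, 0], [0.0284, -0.0326, 0.005, 0, 0, 0], [0, 0, 0, 0, 0, 0]]]'

```text
clock: 2.6
position: [0.5035, 0.0995, 0.1602]
ee_rot: [-3.111, -0.42, -0.0]
force: [-0.1, -0.4, -0.1]
width: 0.01
gripper_force: 0.0
```

Run:
```python
from h import *
s=arm.observe();print(s['position'],s['joints'],s['force'],s['width'])
snap('side','side1')
```

```text
[0.50353209 0.09948514 0.16021695] [ 0.00659591  0.38271202 -0.39418958  1.9232415   0.18615412  0.87063382
 -1.78462075] [-0.13536083 -0.38847557 -0.14536657] 0.010216578226331534
```

View pics/side1.png

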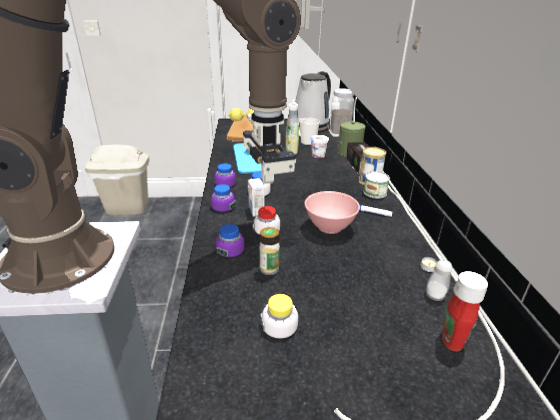

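The side picture shows the gripper body at about (275,155), with the fingers hard to see. I'll project the tip into both views to check where it is.

Run:
```python
from h import *
s=arm.observe();R=cv2.Rodrigues(s['ee_rot'])[0];print(R.round(3), arm.tip_reach)
S=pickle.load(open('side1.pkl','rb'));T=snap('top','top1')
def proj(im,P):
    Rc=np.array(im['rotation']);Rc=Rc if Rc.shape==(3,3) else cv2.Rodrigues(Rc)[0]
    K=np.array([[im['fx'],0,im['cx']],[0,im['fy'],im['cy']],[0,0,1.]])
    return cv2.projectPoints(np.array([P]),cv2.Rodrigues(Rc.T)[0],-Rc.T@np.array(im['xyz']),K,np.array(im['dist'],float))[0].ravel().round(1)
p=s['position'];tip=p+R[:,2]*.019;back=p-R[:,2]*.047
for n,im in(('S',S),('T',T)): print(n,'tip',proj(im,tip),'body',proj(im,back))
a=cv2.resize(S['pixels'][100:240,200:340],(400,400));b=cv2.resize(T['pixels'][120:300,120:300],(400,400))
cv2.imwrite('pics/c1.png',np.hstack([a,b])[:,:,::-1])
```

```text
[[ 0.965  0.263 -0.001]
 [ 0.263 -0.965  0.   ]
 [-0.001 -0.001 -1.   ]] 0.019
S tip [266.4 182.8] body [266.4 158.5]
T tip [252.9 214.9] body [252.3 210.8]
```

View pics/c1.png

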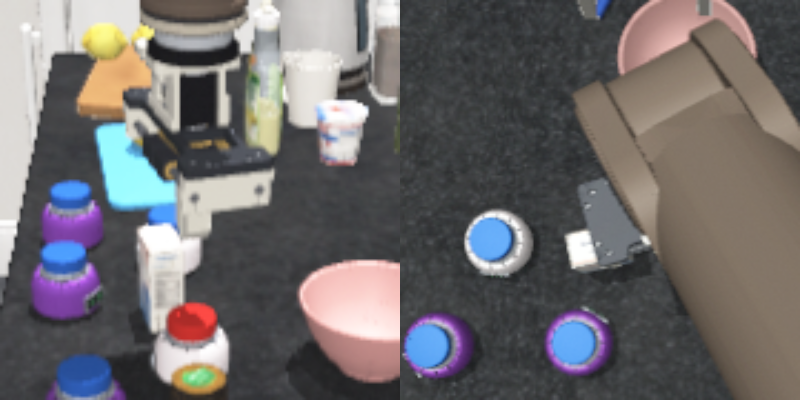

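The crop puts the fingertips at about (268,182) in the side view, which matches the projected tip and sits right above the red cap. I'll descend now.

Call:
arm_command --targets '[[[-0.001, 0.002, 0.016, 0, 0, 0], [0, 0, 0.016, 0, 0, 0], [0, 0, 0.016, 0, 0, 0], [0, 0, 0.016, 0, 0, 0], [0, 0, 0.008, 0, 0, 0], [0, 0, 0.003, 0, 0, 0], [0, 0, 0.003, 0, 0, 0], [0, 0, 0.003, 0, 0, 0], [0, 0, 0.003, 0, 0, 0], [0, 0, 0, 0, 0, 0]]]'

```text
clock: 3.95
position: [0.5029, 0.0938, 0.0768]
ee_rot: [-3.114, -0.413, -0.001]
force: [-0.1, -0.4, 2.5]
width: 0.005
gripper_force: 1.3
```

Call:
arm_command --targets '[[[0, 0, 0.002, 0, 0, 0], [0, 0, 0.002, 0, 0, 0], [0, 0, 0.002, 0, 0, 0], [0, 0, 0.001, 0, 0, 0], [0, 0, 0, 0, 0, 0]]]'

```text
clock: 4.58
position: [0.5029, 0.0938, 0.0697]
ee_rot: [-3.114, -0.413, -0.001]
force: [1.7, 1.8, 3.3]
width: 0.004
gripper_force: 1.5
```

Call:
arm_command --targets '[[[0, 0, -0.005, 0, 0, 0], [0, 0, -0.025, 0, 0, 0], [0, 0, -0.03, 0, 0, 0], [0, 0, -0.03, 0, 0, 0], [-0.0227, 0.0278, 0, 0, 0, 0], [-0.0227, 0.0278, 0, 0, 0, 0], [-0.0227, 0.0278, 0, 0, 0, 0], [-0.0227, 0.0278, 0, 0, 0, 0], [-0.0227, 0.0278, 0, 0, 0, 0], [0, 0, 0, 0, 0, 0]]]'

```text
clock: 5.82
position: [0.4272, -0.0727, 0.1595]
ee_rot: [3.114, 0.406, -0.004]
force: [0.1, 0.8, -0.6]
width: 0.005
gripper_force: 0.0
```

Call:
arm_command --targets '[[[0.0058, 0.0312, 0, 0, 0, 0], [0.0058, 0.0312, 0, 0, 0, 0], [0.0058, 0.0312, 0, 0, 0, 0], [0.0058, 0.0312, 0, 0, 0, 0], [0.0058, 0.0312, 0, 0, 0, 0], [0.0058, 0.0312, 0, 0, 0, 0], [0, 0, 0, 0, 0, 0], [0, 0, 0, 0, 0, 0]]]'

```text
clock: 6.82
position: [0.5115, -0.2403, 0.1594]
ee_rot: [-3.113, -0.415, 0.001]
force: [0.6, 0.1, -0.2]
width: 0.007
gripper_force: 0.0
```

Run:
```python
from h import *
s=arm.observe();print(s['position'],s['joints'])
T=snap('top','top2');S=snap('side','side2')
h=cv2.cvtColor(T['pixels'],cv2.COLOR_RGB2HSV)
m=cv2.inRange(h,(0,150,80),(8,255,255))|cv2.inRange(h,(172,150,80),(180,255,255));k=m*0;k[195:245,230:280]=m[195:245,230:280]
M=cv2.moments(k,True);print(M['m00']);u,v=M['m10']/M['m00'],M['m01']/M['m00'];print(u,v,world(T,u,v))
a=cv2.resize(S['pixels'][140:340,180:380],(400,400));b=cv2.resize(T['pixels'][120:300,220:420],(400,400))
cv2.imwrite('pics/c2.png',np.hstack([a,b])[:,:,::-1])
```

```text
[ 0.51154324 -0.24031603  0.15941655] [ 0.5487706   0.44557705 -0.27851715  1.80656456  0.14948329  0.91117732
 -1.10189094]
264.0
253.75757575757575 219.37121212121212 [0.50285209 0.09678123 0.0556178 ]
```

View pics/c2.png

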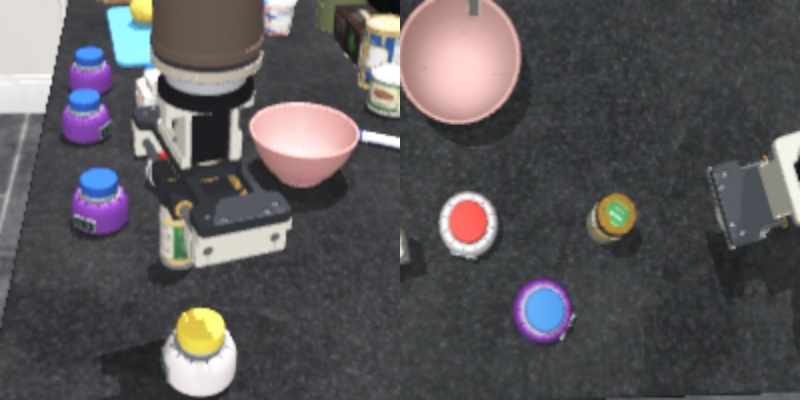

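The crop shows red down and centred, with the gripper above yellow. I'll check the red depth over the whole cap rather than at one pixel.

Run:
```python
from h import *
for t in('top0','top2'):
    T=pickle.load(open(t+'.pkl','rb'))
    f=lambda u,v,r=5:np.median([world(T,a,b)[2] for a in range(u-r,u+r+1) for b in range(v-r,v+r+1)])
    print(t,f(254,219),f(291,260),f(160,227),'table',f(330,270))
```

```text
top0 0.06275798710043745 0.06415244315529822 0.06275052711422302 table -0.0004435016921915391
top2 0.051845683935050735 0.0638641233777445 0.06305242996554128 table -0.00016875280574324414
```

Call:
arm_command --targets '[[[0.001, 0.001, 0.016, 0, 0, 0], [0, 0, 0.016, 0, 0, 0], [0, 0, 0.016, 0, 0, 0], [0, 0, 0.016, 0, 0, 0], [0, 0, 0.008, 0, 0, 0], [0, 0, 0.003, 0, 0, 0], [0, 0, 0.003, 0, 0, 0], [0, 0, 0.003, 0, 0, 0], [0, 0, 0, 0, 0, 0]]]'

```text
clock: 8.05
position: [0.5132, -0.2426, 0.0791]
ee_rot: [3.114, 0.413, 0.001]
force: [-0.4, 0.9, 2.1]
width: 0.005
gripper_force: 1.3
```

Red is down by about 11 mm. The tip is now on the yellow cap, so I'll press.

Call:
arm_command --targets '[[[0, 0, 0.003, 0, 0, 0], [0, 0, 0.002, 0, 0, 0], [0, 0, 0.002, 0, 0, 0], [0, 0, 0.002, 0, 0, 0], [0, 0, 0, 0, 0, 0]]]'

```text
clock: 8.68
position: [0.5131, -0.2426, 0.0697]
ee_rot: [3.114, 0.413, 0.001]
force: [1.3, -0.4, 2.9]
width: 0.006
gripper_force: 1.6
```

Call:
arm_command --targets '[[[0, 0, -0.005, 0, 0, 0], [0, 0, -0.025, 0, 0, 0], [0, 0, -0.03, 0, 0, 0], [0, 0, -0.03, 0, 0, 0], [-0.0074, -0.0318, 0, 0, 0, 0], [-0.0074, -0.0318, 0, 0, 0, 0], [-0.0074, -0.0318, 0, 0, 0, 0], [-0.0074, -0.0318, 0, 0, 0, 0], [-0.0074, -0.0318, 0, 0, 0, 0], [-0.0074, -0.0318, 0, 0, 0, 0]]]'

```text
clock: 9.93
position: [0.4192, -0.069, 0.1598]
ee_rot: [3.114, 0.413, -0.001]
force: [0.6, 0.0, 0.7]
width: 0.003
gripper_force: 0.0
```

Call:
arm_command --targets '[[[0.0082, -0.0303, 0, 0, 0, 0], [0.0082, -0.0303, 0, 0, 0, 0], [0.0082, -0.0303, 0, 0, 0, 0], [0.0082, -0.0303, 0, 0, 0, 0], [0.0082, -0.0303, 0, 0, 0, 0], [0.0082, -0.0303, 0, 0, 0, 0], [0.0082, -0.0303, 0, 0, 0, 0], [0, 0, 0, 0, 0, 0]]]'

```text
clock: 10.92
position: [0.4199, 0.1521, 0.1599]
ee_rot: [-3.113, -0.419, 0.0]
force: [-1.0, 0.3, -0.0]
width: 0.003
gripper_force: 0.0
```

Run:
```python
from h import *
s=arm.observe();print(s['position'],s['joints'],s['force'])
T=snap('top','top3')
f=lambda u,v,r=5:np.median([world(T,a,b)[2] for a in range(u-r,u+r+1) for b in range(v-r,v+r+1)])
print('yellow',f(397,212),'blue',f(160,227))
```

```text
[0.41989361 0.15211059 0.15990204] [-0.07843861  0.29356634 -0.46916674  2.06824471  0.17917339  0.81773444
 -1.95654601] [-0.95660482  0.28306495 -0.04137523]
yellow 0.05166811056323439 blue 0.06357807112748293
```

Yellow is down at 0.0517 m and blue is still up. Next is blue.

Call:
arm_command --targets '[[[0.0216, -0.0277, 0, 0, 0, 0], [0.0216, -0.0277, 0, 0, 0, 0], [0.0216, -0.0277, 0, 0, 0, 0], [0.0216, -0.0277, 0, 0, 0, 0], [0.0216, -0.0277, 0, 0, 0, 0], [0, 0, 0, 0, 0, 0], [0, 0, 0, 0, 0, 0]]]'

```text
clock: 11.85
position: [0.4885, 0.3099, 0.1593]
ee_rot: [3.113, 0.411, -0.002]
force: [-0.2, -1.6, 0.5]
width: 0.003
gripper_force: 0.0
```

Call:
arm_command --targets '[[[0, -0.002, 0.016, 0, 0, 0], [0, 0, 0.016, 0, 0, 0], [0, 0, 0.016, 0, 0, 0], [0, 0, 0.016, 0, 0, 0], [0, 0, 0.008, 0, 0, 0], [0, 0, 0.003, 0, 0, 0], [0, 0, 0.003, 0, 0, 0], [0, 0, 0.003, 0, 0, 0], [0, 0, 0, 0, 0, 0]]]'

```text
clock: 12.98
position: [0.4882, 0.3139, 0.079]
ee_rot: [-3.114, -0.413, -0.001]
force: [0.0, -0.3, 3.0]
width: 0.004
gripper_force: 1.3
```

Call:
arm_command --targets '[[[0, 0, 0.003, 0, 0, 0], [0, 0, 0.002, 0, 0, 0], [0, 0, 0.002, 0, 0, 0], [0, 0, 0.002, 0, 0, 0], [0, 0, 0, 0, 0, 0]]]'

```text
clock: 13.6
position: [0.4882, 0.3139, 0.0697]
ee_rot: [-3.114, -0.413, -0.001]
force: [0.3, 0.8, 4.3]
width: 0.009
gripper_force: 1.6
```

Now I'll lift, back away and check.

Call:
arm_command --targets '[[[0, 0, -0.005, 0, 0, 0], [0, 0, -0.025, 0, 0, 0], [0, 0, -0.03, 0, 0, 0], [0, 0, -0.03, 0, 0, 0], [-0.0216, 0.0277, 0, 0, 0, 0], [-0.0216, 0.0277, 0, 0, 0, 0], [-0.0216, 0.0277, 0, 0, 0, 0], [-0.0216, 0.0277, 0, 0, 0, 0], [-0.0216, 0.0277, 0, 0, 0, 0], [0, 0, 0, 0, 0, 0]]]'

```text
clock: 14.85
position: [0.4185, 0.1488, 0.1595]
ee_rot: [3.113, 0.408, -0.003]
force: [0.7, 0.2, 0.4]
width: 0.008
gripper_force: 0.0
```

Call:
arm_command --targets '[[[-0.008, 0.03, 0, 0, 0, 0], [-0.008, 0.03, 0, 0, 0, 0], [-0.008, 0.03, 0, 0, 0, 0], [-0.008, 0.03, 0, 0, 0, 0], [-0.008, 0.03, 0, 0, 0, 0], [-0.008, 0.03, 0, 0, 0, 0], [-0.008, 0.03, 0, 0, 0, 0], [0, 0, 0, 0, 0, 0], [0, 0, 0, 0, 0, 0]]]'

```text
clock: 15.98
position: [0.4209, -0.0647, 0.1598]
ee_rot: [-3.114, -0.414, -0.0]
force: [0.0, 0.5, -0.4]
width: 0.006
gripper_force: 0.0
```

Run:
```python
from h import *
T=snap('top','top4');S=snap('side','side4')
f=lambda u,v,r=5:np.median([world(T,a,b)[2] for a in range(u-r,u+r+1) for b in range(v-r,v+r+1)])
print(f(254,219),f(397,212),f(161,227), arm.observe()['position'], arm.observe()['force'])
cv2.imwrite('pics/c4.png',np.hstack([cv2.resize(x['pixels'],(400,300)) for x in(T,S)])[:,:,::-1])
```

```text
0.051810288362389656 0.5471321843802374 0.051828287634197334 [ 0.42079189 -0.06437589  0.15977398] [-0.19080508 -0.66462485  0.58323716]
```

View pics/c4.png

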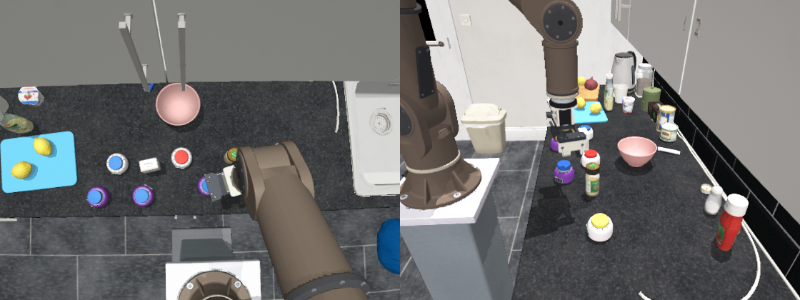

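The last picture shows red at (181,157) and blue at (117,163) in the top half, both down at 0.0518 m. Yellow at (600,222) in the side half is down too; it measured 0.0517 m earlier. Everything stands where it was and the arm is clear, so I'll hand in.

```bash
python3 -c "
from cell import arm
print(arm.sign_off())"
```

```text
the job is handed in; nothing more can be done
None
```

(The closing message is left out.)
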